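# Cap the sample well and hold the shutter lever for a reading

### The arm

A 6-joint arm with a two-finger parallel gripper is mounted at the origin on the work surface. World frame = base frame: x ahead of the robot, y to its left, z up, the work surface at z = 0. Lengths are in mm, angles in degrees, forces in N, time in s.
With the tool pointing down it reaches from about 275 to 850 mm from the base axis. Payload 19 kg.
Tool frame: the origin (TCP) lies on the centre line of the jaws, within the pads' length; the fingertips stand 11 mm ahead of it and the grasp point (between the pads) lies 8 mm behind it; x points along the fingers, z is the direction in which the jaws open and shut, and the axes are right-handed (so a half turn about x gives the same grasp; the last joint's range is limited). The gripper opens to 85 mm and grips with 20 to 120 N. Pads are 22 mm wide; open, the fingers measure 114 mm over their backs; the gripper's body (76 mm by 85 mm) begins 54 mm behind the grasp point. The pads swing forward as they close: fully open they stand 13 mm farther back than shut.
Start: joints at [-74.141, 8.623, 82.357, -0, 89.026, -7.678], TCP at [229.593, -527.139, 218.467] pointing down, gripper open.
Joint ranges: [-160.23, 160.23], [-39.13, 120.54], [6.94, 153.29], [-79.49, 259.48], [9.18, 160.14], [-161.06, 161.06]. Speed limits (degrees/s): [108.29, 108.29, 127.2, 172.46, 172.46, 172.46].

### API

Orientations are given as [roll, pitch, yaw] about the fixed x, y, z axes, in that order (R = Rz(yaw) Ry(pitch) Rx(roll)).
In Python, from station import bot, eoat, solver, monitor, capture, calibration, workorder gives the robot as it stands. Calls block until the motion is done:
- bot.reach(position, orientation): joint-space move of the TCP to a pose.
- bot.move_linear(position, attitude=None, feed=150): straight line of the TCP; attitude=None keeps the orientation; feed is the mean speed in mm/s.
- bot.move_joints(angles): joint-space move.
- eoat.release() and eoat.close(f_grip=None): open the fingers fully, or close them until they stop; f_grip is the grip in N (None keeps the last).
- bot.hold(seconds).
- solver.ik(position, orientation): joint angles nearest the present ones, or None.
- monitor.state(): the state.
- capture(name): name is "scene" or "top" or "wrist"; returns the picture (480x640x3 uint8, red, green, blue); there is no depth.
- calibration(name): a dict with "fov_y" (degrees; the focal length in pixels is half the picture's height over the tangent of half this angle, whatever the lens; pixels are square), "cx", "cy" (the principal point, pixels), "origin" and "rotation" of the camera in the world. Camera axes: x right, y down, z forward; pixel columns grow to the right and rows downward; lengths in mm; the calibration is good to about 2 mm. A picture is of the moment at which its call begins: read the wrist's pose just before it. calibration takes no time and is no camera call; for the wrist camera it gives the pose at the moment of the call.
A pose or a line that the arm cannot do raises bot.IKError and nothing moves.
- workorder.close_job(): hands the job in, once; it reports no verdict.
The state is a dict: "clock": time; "joint_positions": joint angles; "joint_vel": joint speeds; "joint_efforts": joint torques, N m; "eef_pos": TCP position; "tcp_rot": TCP orientation; "contact_force": force on the tool from outside, world axes, zero at the start; "wrist_torque": the same for the moment, N m; "opening": opening from 0.0 (shut) to 1.0 (fully open).
Only numpy, scipy, OpenCV 4.12 (cv2) and the standard library are available. Lean on these libraries where they do the work, as an engineer would, in place of code of your own. Each camera call takes 0.05 s, during which the arm holds its last target.

### The job

Take the photometer's reading: set the loose black light-tight cap onto the round sample well so that it sits fully seated and level (put it down, do not drop it) and let go of it. Only then push the spring-loaded shutter lever on the instrument's side all the way down to its stop, keep it down for at least five seconds, and finish while still holding it down, because it springs back up when released. Leave the tube rack, the bottle and the jar alone.

Things in the scene. Friction and masses are not known exactly. Their poses are not given: they have to be found in the camera images.
- photometer: Fixed silver bench photometer, 230 mm deep (x), 260 mm wide (y). Origin: centre of its underside on the bench; x points from its front to its back (away from the robot), y to its left, z up. The right part is a flat deck 85 mm high with the round sample well; the left part, from y = +30 mm, is the display hood, 153 mm high. The shutter lever is on the right flank, which is at y = -130 mm.
- well_rim (a point): Centre of the mouth of the sample well, at the height of its rim. The well is an aluminium collar, outer diameter 80 mm, bore 58 mm, standing 18 mm above the deck (rim 103 mm above the bench); at photometer x = 0, y = -55 mm. z up.
- cap: Loose light-tight cap, about 160 g, upright on the bench on a white pad, right of the photometer. From below: black plug 52 mm dia., 9 mm long (foot tapered to 45 mm), entering the bore with 3 mm play all round; black disc 88 mm dia., 8 mm thick, whose underside rests on the rim; aluminium knob 24 mm dia., 30 mm tall, to grip. Height 47 mm. Origin: centre of the plug's foot, z along the knob.
- cap_knob (a point): Point on the cap's axis at the middle of the height of its knob: 32 mm above the plug's foot, 15 mm above the disc's top, 23 mm above the disc's underside (so 23 mm above well_rim when seated). z along the knob, up.
- shutter_lever (a joint): Spring-return shutter lever, rad: 0 = up at rest, 0.36 = down on its stop. Hinge parallel to photometer y, at photometer x = 30, z = 78 mm; the arm runs 110 mm to the front and carries the paddle. It slopes 0.18 rad up at 0 and 0.18 rad down at 0.36, so the paddle moves almost straight down by 39 mm. Needs about 3 N at the paddle to start, 9 N at the stop; springs back up when released.
- paddle_top (a point): Centre of the upper face of the lever's off-white thumb paddle, where to push down. The paddle is 32 mm (photometer x) by 52 mm (y) by 12 mm thick and stands free outside the right flank over the bare bench; with the lever up this point is at photometer x = -77, y = -168, z = 104 mm, with the lever fully down at z = 64 mm. It moves and tilts with the lever.
- tube_rack: Bystander: white tube rack with capped tubes, 85 x 190 mm, 86 mm high, loose. Origin: centre of its underside, z up.
- reagent_bottle: Bystander: amber bottle with a white cap, 66 mm in diameter, 135 mm high, loose. Origin: centre of its underside, z up.
- wipe_jar: Bystander: small white jar with a grey lid, 60 mm in diameter, 62 mm high, loose. Origin: centre of its underside, z up.

How it is judged (in metres and radians):
On the way, in this order (a step that is already met when the one before it is completed fails the run):
1. the cap sits seated and level on the well, let go, the lever still up (horizontal distance between cap_knob and well_rim below 0.0055 m and z of cap_knob in the frame of well_rim between 0.02 and 0.026 m and angle between cap_knob's own z axis and vertical below 0.05 rad and contact force between the fingers and cap below 0.05 N and linear speed of cap below 0.02 m/s and value of joint shutter_lever below 0.06 rad), for 0.2 s.
2. the lever is kept down on its stop for five seconds with the cap in place (horizontal distance between cap_knob and well_rim below 0.0055 m and z of cap_knob in the frame of well_rim between 0.02 and 0.026 m and angle between cap_knob's own z axis and vertical below 0.05 rad and value of joint shutter_lever above 0.31 rad), for 4.6 s.
At the end, for the whole second after the job is handed in: Cap on the well: axes within 5.5 mm, disc within 3 mm of the rim, level within 0.05 rad, at rest, not touched by the gripper. Lever kept beyond 0.31 rad (of 0.36) for five seconds and still there, the robot pushing on it with more than 1.5 N (all of step 2 and contact force between the fingers and cap below 0.05 N and linear speed of cap below 0.02 m/s and contact force between any of the fingers, the arm and shutter_lever above 1.5 N); the arm keeps its last pose, push and grip.
It fails at once if the shutter lever is pushed down while the cap is not seated on the well (value of joint shutter_lever above 0.12 rad and not (horizontal distance between cap_knob and well_rim below 0.0055 m and z of cap_knob in the frame of well_rim between 0.02 and 0.026 m and angle between cap_knob's own z axis and vertical below 0.05 rad)).
It fails at once if the cap is dropped (falls freely faster than 0.45 m/s, about 10 mm) (linear speed of cap above 0.45 m/s and contact force between the fingers and cap below 0.05 N).
It fails at once if a bystander is pushed more than 20 mm or tipped (distance of any of tube_rack, reagent_bottle, wipe_jar from where it was at the start of the episode above 0.02 m or angle between any of tube_rack, reagent_bottle, wipe_jar's own z axis and vertical above 0.2 rad).
It also fails if it takes over 58 s, if anything falls off the work surface, if the arm or the gripper's body presses on something with over 40 N, if the wrist force passes 120 N, or if a joint passes its speed limit or range.

## Working session

There is one attempt and no reset: what is moved stays moved. The work goes in short steps, each a Python script; the robot and the scene stay as the last script left them, time stands still between calls to the robot, and variables do not carry over. Pictures are saved under pics/ and viewed, and the job is handed in when it is done.

```bash
mkdir -p pics; ls; python3 - <<'E'
from station import *
import cv2
for n in ("scene","top","wrist"):
    c=calibration(n); print(n,{k:(v if not hasattr(v,'round') or isinstance(v,float) else v.round(3).tolist()) for k,v in c.items()})
    cv2.imwrite(f"pics/{n}0.png",capture(n)[:,:,::-1])
print(monitor.state())
E
```

```text
pics
scene {'fov_y': 46.98205350257951, 'cx': 322.0300446269506, 'cy': 225.39434547028637, 'origin': [1189.286, -962.559, 1025.148], 'rotation': [-132.06, 0.599, 33.29]}
top {'fov_y': 52.01448920179182, 'cx': 307.86494364389534, 'cy': 247.86805544014922, 'origin': [484.081, -110.954, 1103.947], 'rotation': [-172.628, -0.895, -89.957]}
wrist {'fov_y': 70.34805137539152, 'cx': 318.2259422424656, 'cy': 237.6795290142906, 'origin': [300.791, -495.948, 372.955], 'rotation': [162.411, 0.064, -66.468]}
{'clock': 0.15, 'joint_positions': array([-7.41404571e+01,  8.64486858e+00,  8.23833920e+01,  5.17059125e-04,
        8.90244687e+01, -7.67736591e+00]), 'joint_vel': array([-0.04175648, -0.04922372, -0.11940413, -0.07036695, -0.08108604,
        0.07785948]), 'joint_efforts': array([ 3.94688323e-03, -7.13383198e+01, -5.71038544e+01,  4.11236340e-05,
        7.19274249e-03,  3.14337706e-05]), 'eef_pos': array([ 229.55526094, -526.98358287,  218.01945064]), 'tcp_rot': array([171.76090405,  89.94726824, 105.29780385]), 'contact_force': array([-0.32007832, -0.1664841 ,  1.08825028]), 'wrist_torque': array([-0.05355792,  0.00229555, -0.05467058]), 'opening': 0.9957974843151545}
```

View pics/scene0.png

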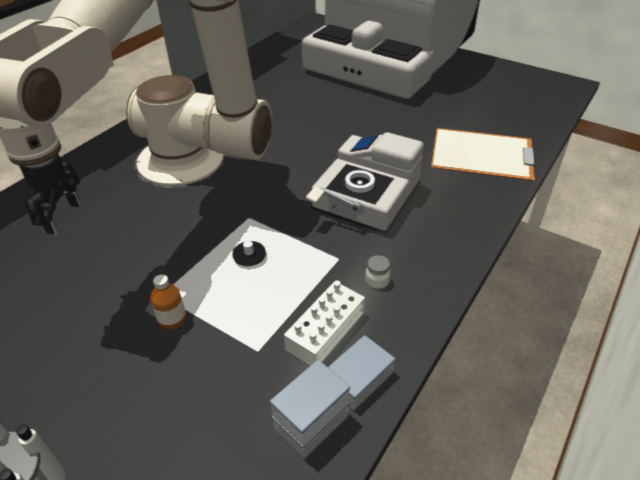

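View pics/top0.png

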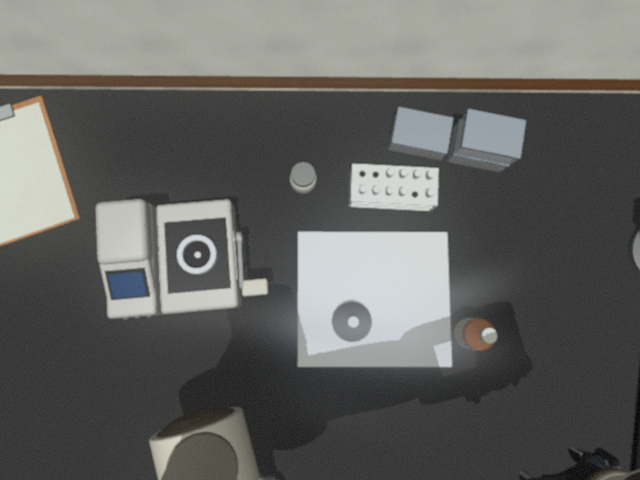

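View pics/wrist0.png

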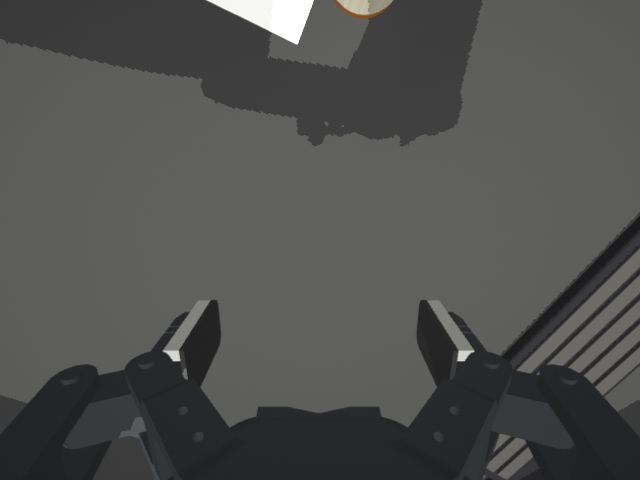

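The top view shows the well collar at about (196,254), the cap at (352,321) and the paddle at (255,287). The bottle is at about (480,335), and the jar and rack are farther back. Next I measure these by masks and ray casting.

```bash
cat > h.py <<'E'
import numpy as np, cv2
from scipy.spatial.transform import Rotation as Ro
from station import *
def cam(n):
    c=calibration(n); return dict(f=240/np.tan(np.radians(c['fov_y'])/2),cx=c['cx'],cy=c['cy'],o=np.array(c['origin']),R=Ro.from_euler('xyz',c['rotation'],degrees=True).as_matrix())
def ray(c,u,v):
    d=c['R']@np.array([(u-c['cx'])/c['f'],(v-c['cy'])/c['f'],1]); return c['o'],d/np.linalg.norm(d)
def plane(c,u,v,z):
    o,d=ray(c,u,v); return o+d*(z-o[2])/d[2]
def proj(c,p):
    q=c['R'].T@(np.array(p)-c['o']); return c['cx']+c['f']*q[0]/q[2],c['cy']+c['f']*q[1]/q[2]
def blobs(im,mask,amin=20):
    out=[]
    cs,_=cv2.findContours(mask.astype(np.uint8),cv2.RETR_LIST,cv2.CHAIN_APPROX_NONE)
    for k in cs:
        if cv2.contourArea(k)>=amin: out.append(k)
    return out
E
python3 - <<'E'
from h import *
im=cv2.imread('pics/top0.png'); c=cam('top')
g=cv2.cvtColor(im,cv2.COLOR_BGR2GRAY)
def crop(x0,y0,x1,y1,n,s):
    cv2.imwrite(n,cv2.resize(im[y0:y1,x0:x1],None,fx=s,fy=s,interpolation=cv2.INTER_NEAREST))
crop(90,190,290,330,'pics/c1.png',4); crop(310,280,400,370,'pics/c2.png',6)
def ell(roi,mask_fn,z,name,amin=30):
    x0,y0,x1,y1=roi
    for k in blobs(im,mask_fn(g[y0:y1,x0:x1]),amin):
        if len(k)<5: continue
        (a,b),(w,h),_=cv2.fitEllipse(k); a+=x0;b+=y0
        p=plane(c,a,b,z); s=np.linalg.norm(c['o']-p)/c['f']
        print(name,round(a,1),round(b,1),'dia mm',round(w*s,1),round(h*s,1),p.round(1))
ell((165,222,228,288),lambda a:a>150,103,'collar',150)
ell((315,285,390,360),lambda a:a<90,17,'disc',150)
ell((335,304,370,340),lambda a:a>130,47,'knob',20)
for k in blobs(im,g[270:305,235:280]>150,100):
    r=cv2.minAreaRect(k); print('paddle',r, plane(c,r[0][0]+235,r[0][1]+270,104).round(1), cv2.contourArea(k))
E
```

```text
collar 196.1 253.9 dia mm 59.0 60.9 [600.6 101.7 103. ]
collar 196.1 253.9 dia mm 79.8 81.4 [600.5 101.7 103. ]
knob 353.8 328.8 dia mm 50.4 81.5 [ 447.7 -225.2   47. ]
knob 365.9 308.0 dia mm 16.7 24.3 [ 491.7 -251.5   47. ]
paddle ((18.0, 12.5), (25.0, 26.0), 90.0) [542.4 -15.3 104. ] 365.0
```

```bash
python3 -c "
import cv2
im=cv2.imread('pics/scene0.png'); cv2.imwrite('pics/c3.png',cv2.resize(im[120:300,220:430],None,fx=3,fy=3,interpolation=cv2.INTER_NEAREST))"
```

```text
(no output)
```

View pics/c1.png

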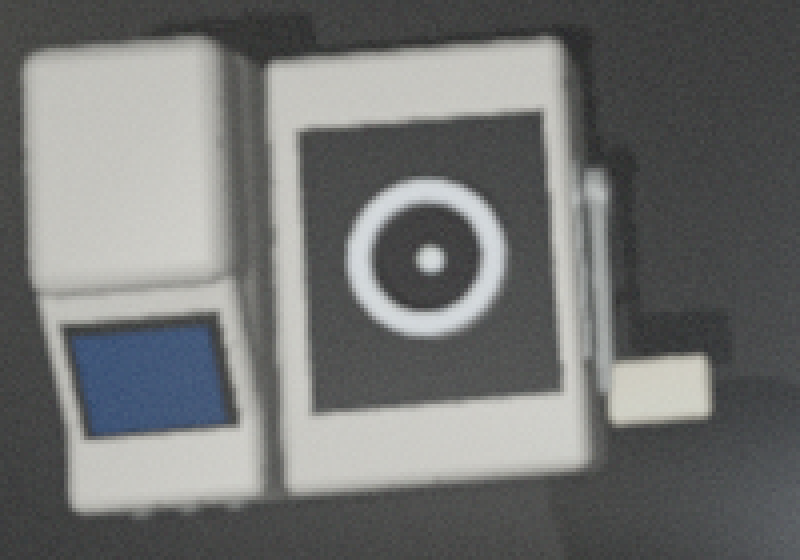

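View pics/c2.png

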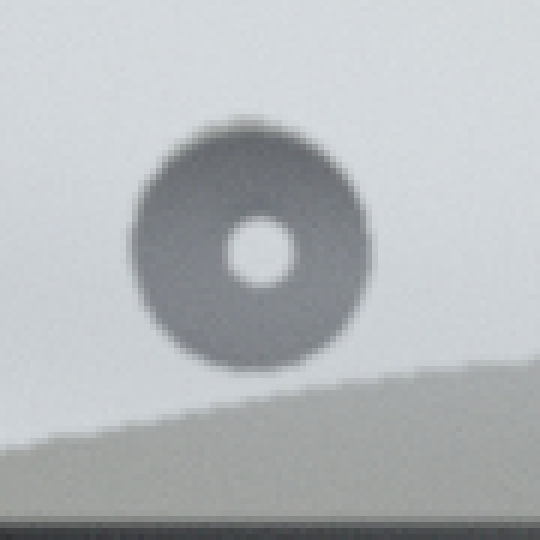

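View pics/c3.png

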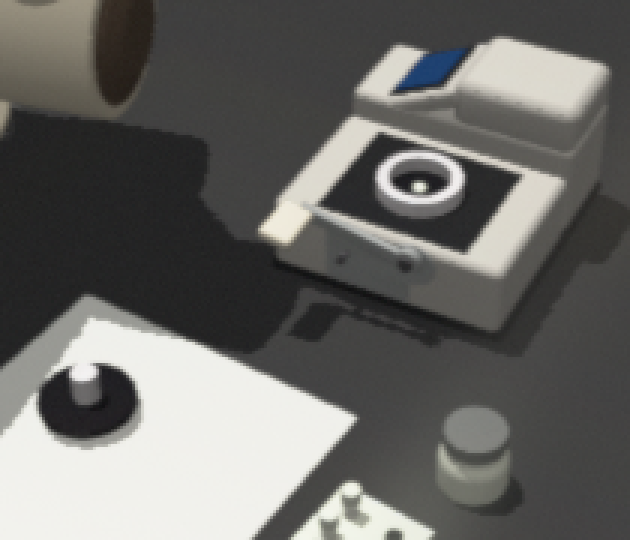

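```bash
python3 - <<'E'
from h import *
im=cv2.imread('pics/top0.png'); c=cam('top')
g=cv2.cvtColor(im,cv2.COLOR_BGR2GRAY)
def ell(c,im,roi,mask_fn,z,name,amin=30):
    x0,y0,x1,y1=roi; out=[]
    for k in blobs(im,mask_fn(im[y0:y1,x0:x1]),amin):
        (a,b),(w,h),_=cv2.fitEllipse(k); a+=x0;b+=y0
        p=plane(c,a,b,z); s=np.linalg.norm(c['o']-p)/c['f']
        print(name,round(a,1),round(b,1),'dia mm',round(w*s,1),round(h*s,1),p.round(1))
ell(c,g,(325,292,380,345),lambda a:a<172,17,'disc',150)
ell(c,g,(340,309,366,335),lambda a:a>172,47,'knobtop',20)
P=lambda u,v,z:plane(c,u/4+90-.4,v/4+190-.4,z)
q=[P(297,130,85),P(543,111,85),P(562,391,85),P(313,412,85)]
for a,b,k in((0,3,0),(1,2,0),(0,1,90),(3,2,90)):
    d=q[a]-q[b]; print('yaw',np.degrees(np.arctan2(d[1],d[0])), np.linalg.norm(d))
pq=[P(*x,104) for x in ((610,362),(711,353),(712,417),(612,427))]
print('paddle',np.mean(pq,0))
# flank line, deck edges
# scene cross-check
s=cv2.imread('pics/scene0.png'); cs=cam('scene'); gs=cv2.cvtColor(s,cv2.COLOR_BGR2GRAY)
for z,u,v,n in((103,420/3+220-.3,183/3+120-.3,'well'),(0,0,0,'')):
    if n: print('scene',n,plane(cs,u,v,z))
ell(cs,gs,(225,235,275,275),lambda a:a<80,17,'disc_scene',100)
for n,p in(('well',(600.6,101.7,103)),('knobtop',(460,-222,47))): print(n,'->scene px',proj(cs,p))
E
```

```text
disc 351.4 320.8 dia mm 86.1 90.3 [ 464.  -223.2   17. ]
knobtop 352.9 321.7 dia mm 22.1 22.6 [ 462.7 -223.4   47. ]
yaw 5.359073176422337 147.71467978301666
yaw 5.076182146665921 147.27518435610727
yaw 94.72219623224294 128.63215557317264
yaw 94.91624865273475 127.90087836777141
paddle [533.21978667 -19.27797106 104.        ]
scene well [606.86868989  94.60490153 103.        ]
disc_scene 248.7 254.0 dia mm 58.5 83.8 [ 468.2 -228.5   17. ]
well ->scene px (np.float64(359.0373712750271), np.float64(178.62445092913947))
knobtop ->scene px (np.float64(246.66892738664117), np.float64(242.93879920800757))
```

```bash
cat >> h.py <<'E'
def down(th):
    t=np.radians(th); Z=np.array([np.cos(t),np.sin(t),0]); X=np.array([0,0,-1.]); Y=np.cross(Z,X)
    return Ro.from_matrix(np.c_[X,Y,Z]).as_euler('xyz',degrees=True)
def snap(fn):
    c=cam('wrist'); im=capture('wrist')[:,:,::-1].copy(); cv2.imwrite(fn,im); return c,im
E
python3 - <<'E'
from h import *
R=Ro.from_euler('xyz',monitor.state()['tcp_rot'],degrees=True).as_matrix(); print(R.round(2), 'jaw yaw',np.degrees(np.arctan2(R[1,2],R[0,2])))
for th in (95,-85):
    o=down(th)
    print(th,o,[ (None if (q:=solver.ik(p,o)) is None else np.round(q,1)) for p in ([462,-223,230],[462,-223,31],[600,102,125],[533,-18,100],[533,-18,53])])
E
```

```text
[[-0.    0.92  0.4 ]
 [ 0.    0.4  -0.92]
 [-1.    0.   -0.  ]] jaw yaw -66.46309675621517
95 [-95.  90.   0.] [array([ -34.4,    1. ,   89.3,    0. ,   89.7, -129.4]), array([ -34.4,    9.4,  104.3,    0. ,   66.3, -129.4]), array([  2.4,  15.3,  85.3,  -0. ,  79.4, -92.6]), array([ -10.2,    7.7,   97.4,    0. ,   74.9, -105.2]), array([ -10.2,   10.3,  100.4,    0. ,   69.3, -105.2])]
-85 [85. 90.  0.] [array([-34.4,   1. ,  89.3,   0. ,  89.7,  50.6]), array([-34.4,   9.4, 104.3,   0. ,  66.3,  50.6]), array([ 2.4, 15.3, 85.3, -0. , 79.4, 87.4]), array([-10.2,   7.7,  97.4,   0. ,  74.9,  74.8]), array([-10.2,  10.3, 100.4,   0. ,  69.3,  74.8])]<sys>:0: UserWarning: Gimbal lock detected. Setting third angle to zero since it is not possible to uniquely determine all angles.
```

```bash
python3 - <<'E' 2>/dev/null
from h import *
o=down(-85)
bot.reach([462.7,-223.4,230],o); bot.move_linear([462.7,-223.4,170]); bot.hold(0.3)
s=monitor.state(); print(s['clock'],s['eef_pos'],s['contact_force'])
c,im=snap('pics/w1.png'); print(c['o'],[proj(c,p) for p in ([462.7,-223.4,17],[462.7,-223.4,47])])
E
```

```text
2.425 [ 462.91690591 -223.55068059  170.64937934] [-0.08944975  0.05612945  0.42903457]
[ 540.1427462  -216.50817601  325.69577664] [(np.float64(318.23125747408454), np.float64(217.33188730848755)), (np.float64(318.2451825945317), np.float64(225.97626462951493))]
```

View pics/w1.png

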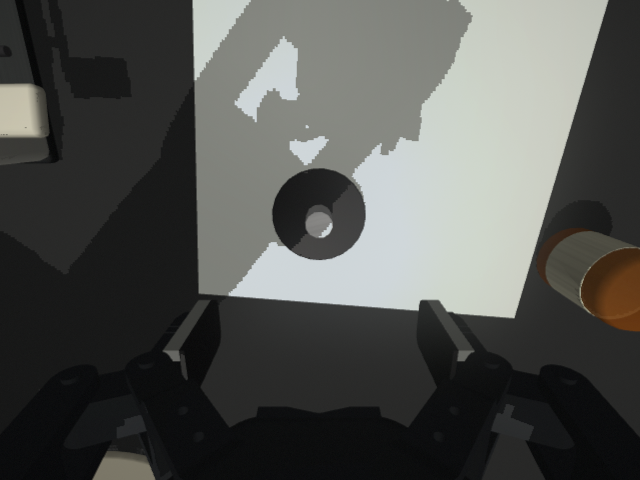

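```bash
python3 - <<'E' 2>/dev/null
from h import *
im=cv2.imread('pics/w1.png'); g=cv2.cvtColor(im,cv2.COLOR_BGR2GRAY); c=cam('wrist')
print(g[214,262:285],g[214,335:372],g[160:176,319])
for thr in (60,75,90):
    for k in blobs(g,g[162:268,266:372]<thr,3000):
        (a,b),(w,h),_=cv2.fitEllipse(k); a+=266;b+=162
        p=plane(c,a,b,17); s=np.linalg.norm(c['o']-p)/c['f']; print(thr,a,b,w*s,h*s,p)
cv2.imwrite('pics/c4.png',cv2.resize(im[160:270,265:375],None,fx=5,fy=5,interpolation=cv2.INTER_NEAREST))
E
```

```text
[128 128 129 128 129 129 129 129 129 116  60  23  24  24  25  26  25  25
  25  26  27  26  27] [ 66  65  65  65  65  64  64  64  64  64  65  64  65  64  63  64  64  64
  64  65  64  64  64  64  64  63  65  64  64  61 125 212 212 212 212 212
 212] [133 133 133 133 133 133 132 133  70  33  31  32  32  31  32  32]
60 309.670955657959 202.1807746887207 54.64948827402352 87.94022445277884 [ 476.25985755 -214.2185694    17.        ]
75 318.2515335083008 213.48876190185547 83.7591882400233 85.38287101990215 [ 466.31656447 -223.01157569   17.        ]
90 318.2858238220215 213.4300308227539 84.39012260930338 85.76601062496708 [ 466.3751156  -223.03844256   17.        ]
```

View pics/c4.png

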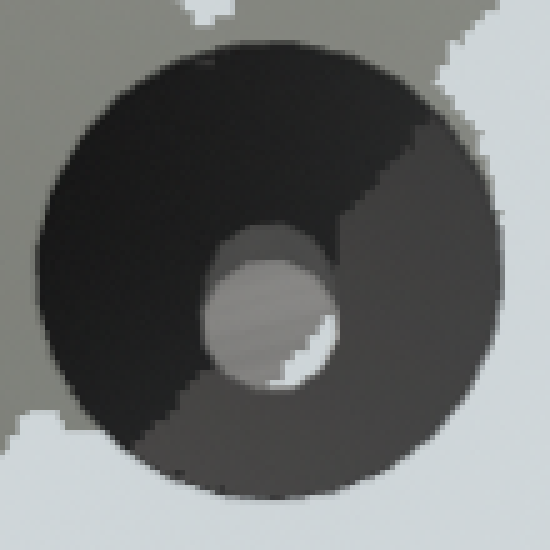

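```bash
python3 - <<'E' 2>/dev/null
from h import *
bot.move_linear([464,-223.3,60]); bot.hold(.2); f0=monitor.state()['contact_force']
z=36
bot.move_linear([464,-223.3,36],feed=60); bot.hold(.2); print(monitor.state()['eef_pos'],monitor.state()['contact_force']-f0)
bot.move_linear([464,-223.3,33],feed=20); bot.hold(.2); print(monitor.state()['eef_pos'],monitor.state()['contact_force']-f0)
eoat.close(f_grip=30); bot.hold(.3)
s=monitor.state(); print(s['clock'],s['opening'],s['contact_force'],s['eef_pos'])
snap('pics/w2.png')
bot.move_linear([464,-223.3,170],feed=80); bot.hold(.4)
s=monitor.state(); print(s['clock'],s['opening'],s['contact_force'],s['eef_pos'])
c,im=snap('pics/w3.png'); cv2.imwrite('pics/s3.png',capture('scene')[:,:,::-1])
E
```

```text
[ 464.17095238 -223.39516859   36.30885157] [-0.54537179  1.0862923  -0.03723462]
[ 464.03291739 -223.31593758   33.05644578] [ 0.54788789 -0.34649301 -0.38539269]
5.8917 -0.003699259813263272 [-0.38750984 -2.95138535 15.18726109] [ 464.81365648 -224.1087457    34.1865118 ]
8.2083 -0.0025491826524208314 [0.82462407 0.03136225 0.13221409] [ 463.98720444 -223.28618928  169.96139829]
```

View pics/w3.png

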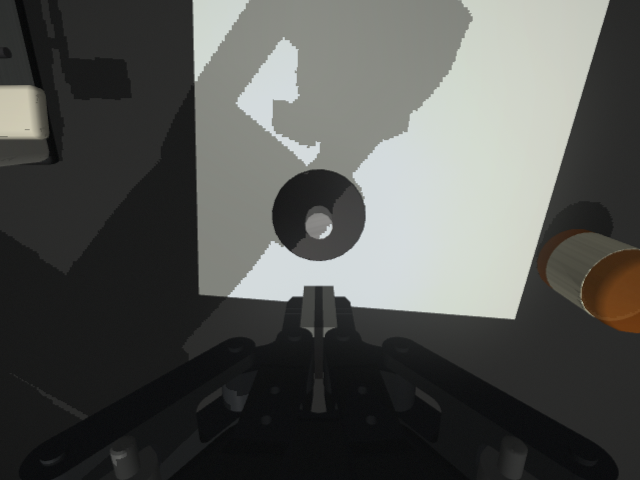

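View pics/s3.png

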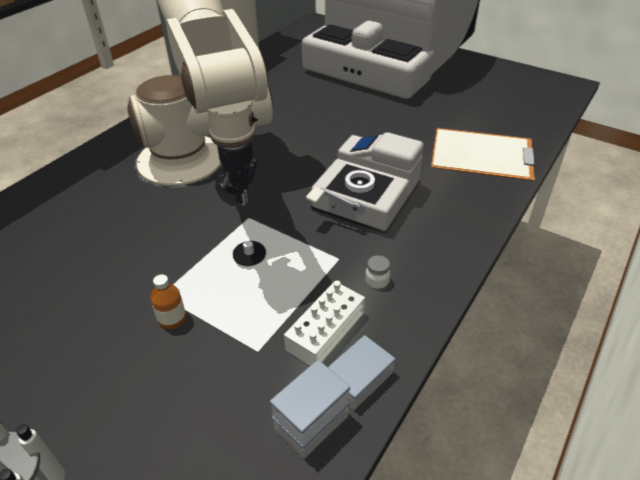

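View pics/w2.png

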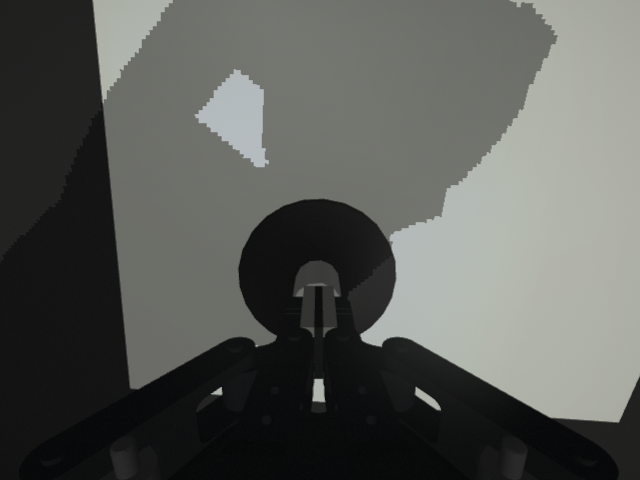

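```bash
python3 - <<'E' 2>/dev/null
from h import *
c=cam('wrist'); s=monitor.state(); print(s['eef_pos'],s['tcp_rot'],s['contact_force'])
R=Ro.from_euler('xyz',s['tcp_rot'],degrees=True).as_matrix()
for d in (11,0,-8): print(d,proj(c,s['eef_pos']+R@[d,0,0]))
cs=cam('scene'); ct=cam('top')
print('scene tip',proj(cs,s['eef_pos']+R@[11,0,0]), 'cap top',proj(cs,[464,-223.3,47]),'disc',proj(cs,[464,-223.3,17]))
im=capture('scene')[:,:,::-1]; cv2.imwrite('pics/c5.png',cv2.resize(im[130:280,170:310],None,fx=4,fy=4,interpolation=cv2.INTER_NEAREST))
im=capture('top')[:,:,::-1]; cv2.imwrite('pics/t5.png',im); 
E
```

```text
[ 463.99883491 -223.30833537  169.99297815] [-165.69614663   89.99973884  109.30235491] [-0.04576764 -0.21177199  0.13363855]
11 (np.float64(318.6944526307358), np.float64(282.3733659985472))
0 (np.float64(318.71733525765427), np.float64(291.7261114748234))
-8 (np.float64(318.7358195091705), np.float64(299.28112254791154))
scene tip (np.float64(242.8989824071719), np.float64(210.49223086839464)) cap top (np.float64(247.5670311712618), np.float64(243.82182874567602)) disc (np.float64(248.73372835853485), np.float64(252.1569803668438))
```

View pics/c5.png

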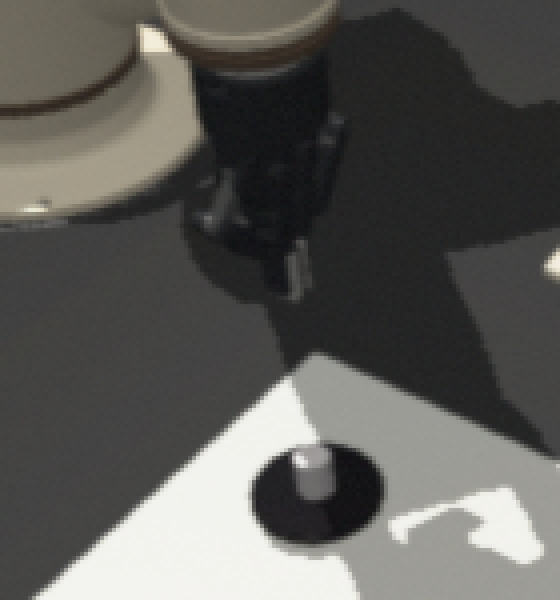

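View pics/t5.png

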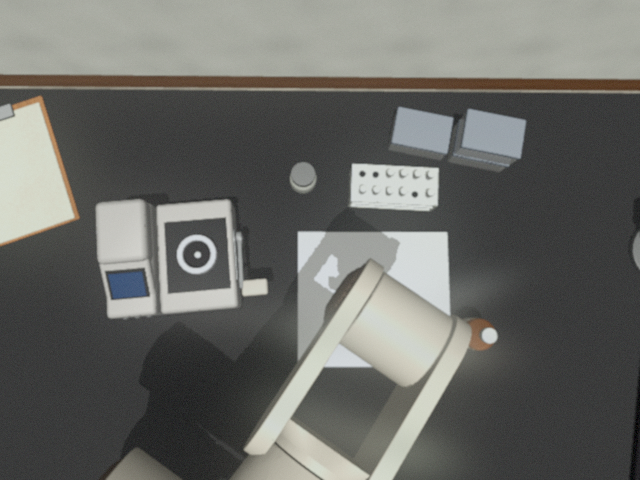

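The grasp missed. The jaws shut completely, and the 15 N upward force fits tips resting on top of the knob. The knob at (319,224) did not move. In the scene view the tip is at about (242.5,204.5), but the stated geometry predicts (243,210.5), so I triangulate where the tips really are.

```bash
python3 - <<'E' 2>/dev/null
from h import *
im=cv2.imread('pics/w3.png'); cv2.imwrite('pics/c6.png',cv2.resize(im[270:420,250:390],None,fx=4,fy=4,interpolation=cv2.INTER_NEAREST))
im=capture('scene')[:,:,::-1]; a=im[175:225,215:275]; cv2.imwrite('pics/c7.png',cv2.resize(cv2.convertScaleAbs(a,alpha=2.2),None,fx=10,fy=10,interpolation=cv2.INTER_NEAREST))
E
```

```text
(no output)
```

View pics/c6.png

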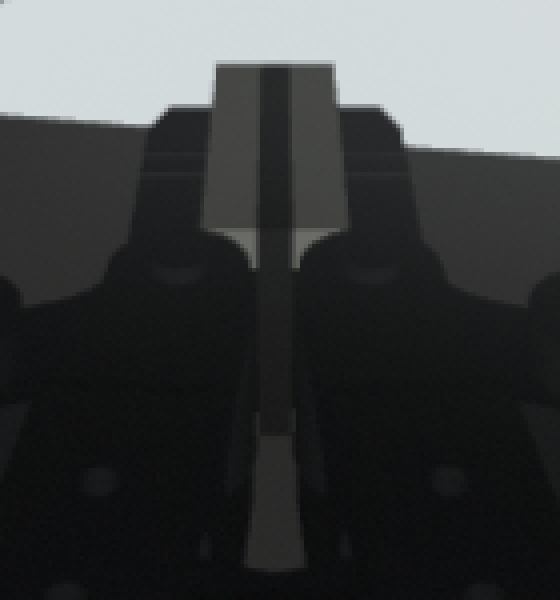

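View pics/c7.png

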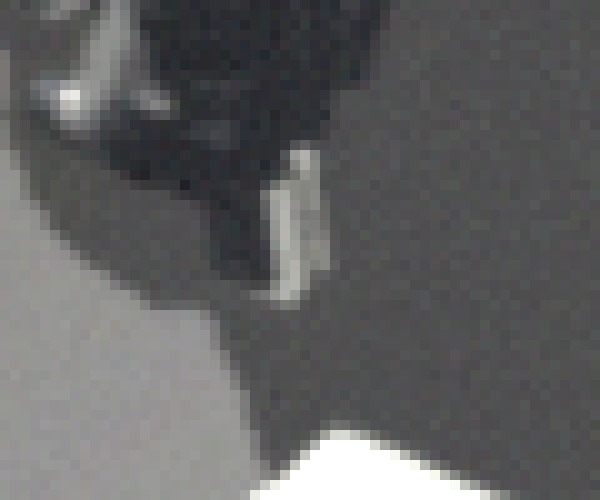

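```bash
cat >> h.py <<'E'
def tri(r1,r2):
    (o1,d1),(o2,d2)=r1,r2
    s,*_=np.linalg.lstsq(np.c_[d1,-d2],o2-o1,rcond=None); a=o1+d1*s[0]; b=o2+d2*s[1]; return (a+b)/2,np.linalg.norm(a-b)
E
python3 - <<'E' 2>/dev/null
from h import *
c=cam('wrist'); cs=cam('scene')
for u,v in ((245,203.),(245,204.5),(244,203)): print(tri(ray(c,318,286),ray(cs,u,v)))
# v shift check: bias of the scene cam using cap knob top
print(tri(ray(c,319,224.9),ray(cs,248.2,242.5)))
E
```

```text
(array([ 474.06246445, -222.26357707,  185.94868794]), np.float64(1.3345632836838868))
(array([ 472.45320662, -222.19762744,  180.94734883]), np.float64(0.17467746290350677))
(array([ 472.47383382, -222.69097685,  184.94917189]), np.float64(3.4678807802277345))
(array([ 466.7142706 , -223.36862154,   53.18700498]), np.float64(0.3253994773334182))
```

```bash
python3 - <<'E' 2>/dev/null
import cv2
im=cv2.imread('pics/scene0.png'); a=im[230:275,225:275]; cv2.imwrite('pics/c8.png',cv2.resize(a,None,fx=10,fy=10,interpolation=cv2.INTER_NEAREST))
E
```

```text
(no output)
```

View pics/c8.png

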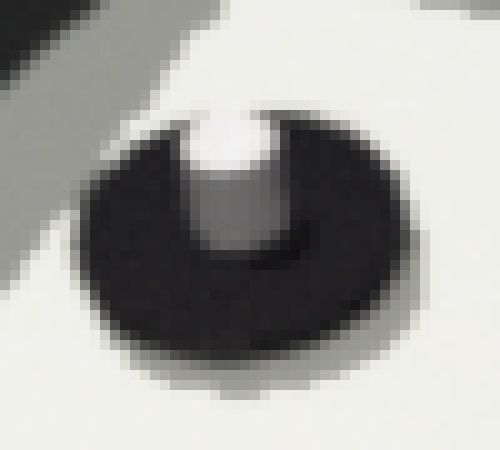

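```bash
python3 - <<'E' 2>/dev/null
from h import *
c=cam('wrist'); s=monitor.state()['eef_pos']; c2=dict(c); c2['o']=c['o']+np.array([464.81,-224.11,34.19])-s
print(c2['o'])
for x in (452,464,476): print(x,proj(c2,[x,-223.3,47]))
for z in (22,30,40,47,50): print('v286 at z',z,plane(c2,318,286,z))
im=cv2.imread('pics/w2.png'); cv2.imwrite('pics/c9.png',cv2.resize(im[240:350,250:390],None,fx=5,fy=5,interpolation=cv2.INTER_NEAREST))
im=cv2.imread('pics/w1.png'); cv2.imwrite('pics/c10.png',cv2.resize(cv2.convertScaleAbs(im[280:420,100:260],alpha=2),None,fx=4,fy=4,interpolation=cv2.INTER_NEAREST))
E
```

```text
[ 542.18363412 -217.16343158  189.19904897]
452 (np.float64(314.6675622718842), np.float64(327.8982007704414))
464 (np.float64(316.82094716715113), np.float64(305.57967306240465))
476 (np.float64(319.0743624633939), np.float64(282.2243909493683))
v286 at z 22 [ 462.09346225 -223.99734406   22.        ]
v286 at z 30 [ 465.92554968 -223.67036074   30.        ]
v286 at z 40 [ 470.71565898 -223.2616316    40.        ]
v286 at z 47 [ 474.06873548 -222.97552119   47.        ]
v286 at z 50 [ 475.50576827 -222.85290245   50.        ]
```

View pics/c9.png

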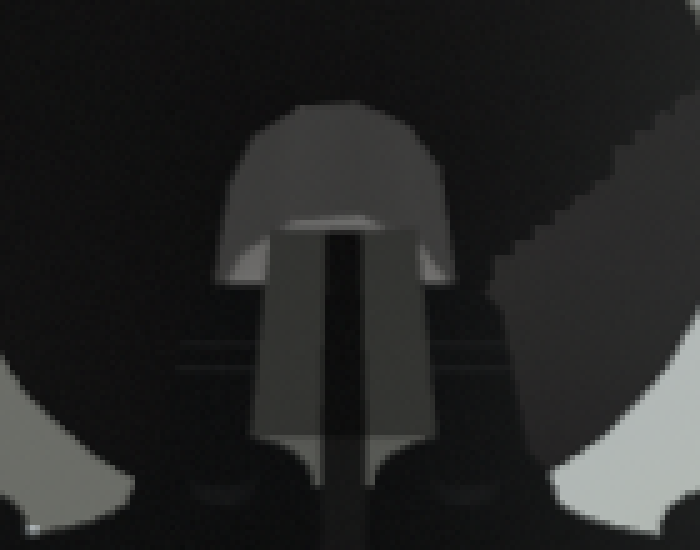

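View pics/c10.png

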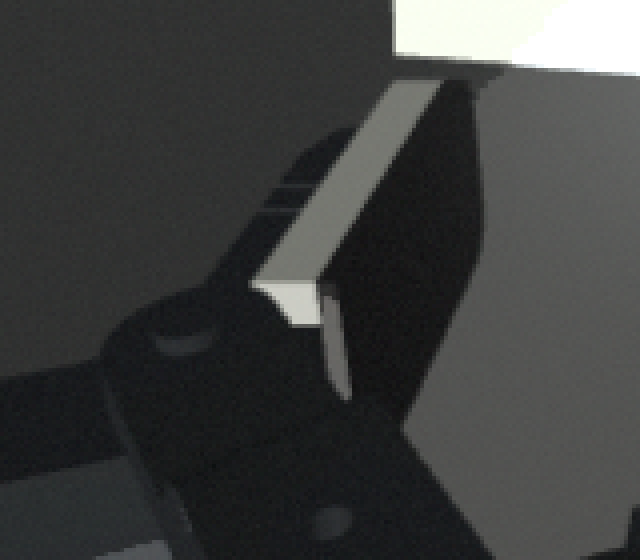

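The views agree. The shut tips stand about 13 mm behind the reported TCP, not 11 mm ahead as stated, so at TCP z = 34 they landed on the knob top at z = 47. The lateral position is right. I regrasp 23 mm lower with force checks.

```bash
python3 - <<'E' 2>/dev/null
from h import *
eoat.release(); bot.move_linear([464,-223.3,45]); bot.hold(.2); f0=monitor.state()['contact_force']
ok=True
for z in (30,18,11):
    bot.move_linear([464,-223.3,z],feed=60); bot.hold(.2); s=monitor.state(); d=s['contact_force']-f0; print(s['eef_pos'].round(1),d.round(1))
    if np.linalg.norm(d)>5: ok=False; break
if ok:
    eoat.close(f_grip=40); bot.hold(.3)
    s=monitor.state(); print(s['clock'],s['opening'],s['contact_force'],s['eef_pos'])
    snap('pics/w4.png')
E
```

```text
[ 464.1 -223.4   30.2] [ 0.6 -0.7  0. ]
[ 464.1 -223.4   18.1] [-0.2 -1.1 -0.2]
[ 464.1 -223.3   11.1] [-0.7 -0.7  0.3]
12.9333 0.265872995142205 [-1.24828067 -0.37164772  5.43202632] [ 464.05934773 -223.38127447   11.1604441 ]
```

View pics/w4.png

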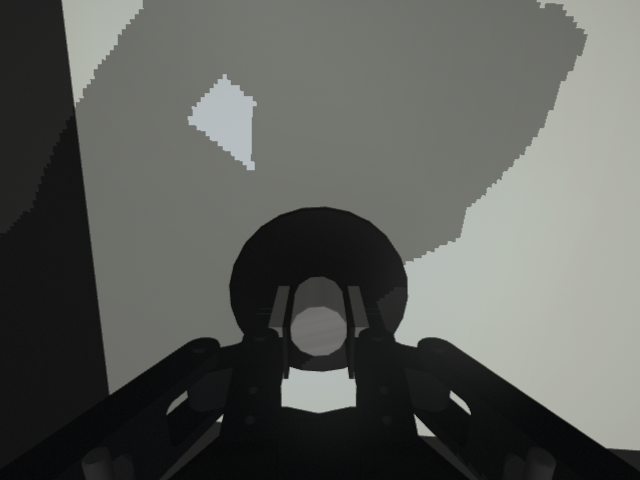

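Gripped this time: opening 0.27 is about 23 mm, with the knob at (319,331) between the pads. Next I lift, carry the cap high, and check the well with the wrist camera before lowering.

```bash
python3 - <<'E' 2>/dev/null
from h import *
bot.move_linear([464,-223.3,30],feed=50); bot.hold(.2); s=monitor.state(); print(s['opening'],s['contact_force'])
bot.move_linear([464,-223.3,230],feed=150)
bot.move_linear([535,96,230],feed=150); bot.hold(.4)
s=monitor.state(); print(s['clock'],s['opening'],s['contact_force'],s['eef_pos'])
c,im=snap('pics/w5.png'); print(proj(c,[600.6,101.7,103]))
np.save('w5.npy',c,allow_pickle=True)
g=cv2.cvtColor(im,cv2.COLOR_BGR2GRAY)
for thr in (110,140,170):
  for k in blobs(g,g>thr,1500):
    (a,b),(w,h),_=cv2.fitEllipse(k); 
    p=plane(c,a,b,103); s_=np.linalg.norm(c['o']-p)/c['f']
    if 50<w*s_<95 and h/w<1.3: print(thr,a,b,w*s_,h*s_,p)
cv2.imwrite('pics/s5.png',capture('scene')[:,:,::-1])
E
```

```text
0.26246946422880774 [-0.34421882  0.17674815 -2.21990316]
17.9333 0.2637027616261321 [ 0.69810747 -0.02037775 -1.32923325] [535.00688464  95.92398253 230.0140085 ]
(np.float64(318.52608307839836), np.float64(145.1530207083121))
110 317.8795471191406 141.98736572265625 61.09242155387429 63.293332608018304 [602.98467505 102.42652346 103.        ]
110 317.8927001953125 140.9157257080078 80.87401997793609 83.87482836287828 [603.80509878 102.48738048 103.        ]
140 317.8694763183594 141.93846130371094 62.00439311466063 64.27011764604265 [603.02140754 102.43778208 103.        ]
140 317.8231506347656 140.89385986328125 79.89789382828931 83.09287135818296 [603.81698334 102.54404731 103.        ]
```

View pics/w5.png

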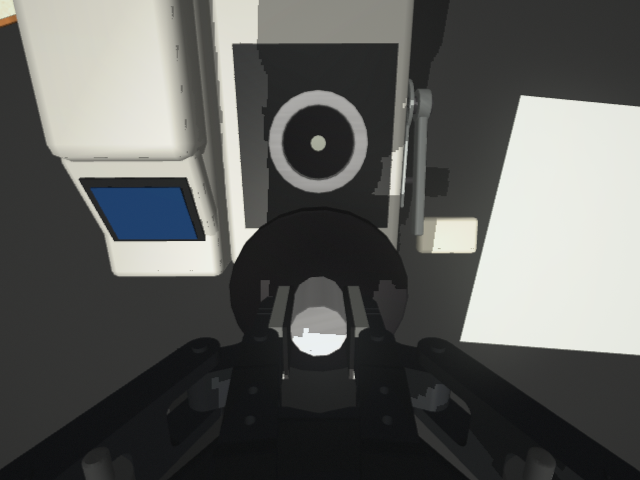

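View pics/s5.png

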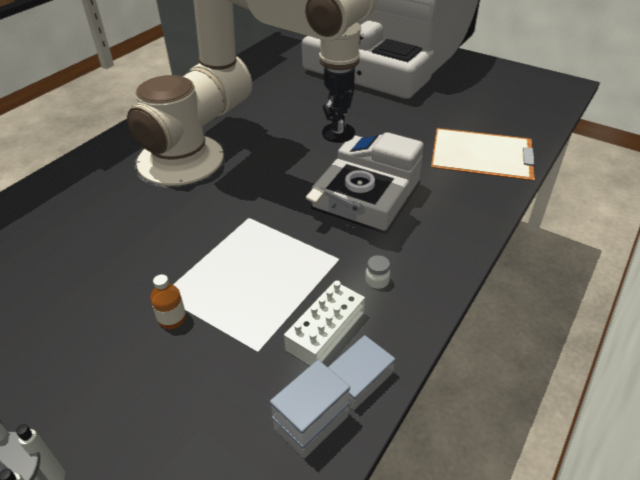

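Wrist and top views give the same cap-to-well displacement (137.0, 325.5 against 136.6, 324.9), so the target TCP is (600.9, 101.9). Now lowering with force checks.

```bash
python3 - <<'E' 2>/dev/null
from h import *
X,Y=600.9,101.9
bot.move_linear([X,Y,230],feed=120); bot.move_linear([X,Y,122],feed=100); bot.hold(.3)
f0=monitor.state()['contact_force']; print(f0)
for z in (116,112,109,107,106,105,104.3,103.6,103,102.4):
    bot.move_linear([X,Y,z],feed=25); bot.hold(.12); s=monitor.state(); d=s['contact_force']-f0; print(z,s['eef_pos'].round(2),d.round(1))
    if d[2]>4 or np.hypot(d[0],d[1])>6: break
print(s['clock'])
c,im=snap('pics/w6.png'); cv2.imwrite('pics/s6.png',cv2.resize(capture('scene')[:,:,::-1][90:240,270:450],None,fx=4,fy=4,interpolation=cv2.INTER_NEAREST))
E
```

```text
[ 0.67542451 -0.52317029 -1.42902485]
116 [600.94 101.9  116.05] [-0.3  0.1 -0.1]
112 [600.93 101.89 112.01] [-0.4  0.  -0.6]
109 [600.89 101.9  109.  ] [-0.9  0.8 -0. ]
107 [600.89 101.91 107.01] [-1.4 -0.2 -0.8]
106 [600.9  101.91 106.02] [-0.1  0.6 -0.5]
105 [601.02 101.91 105.16] [-0.2  1.1  2.4]
104.3 [601.07 101.92 105.09] [-3.1  0.7 11.2]
23.05
```

View pics/s6.png

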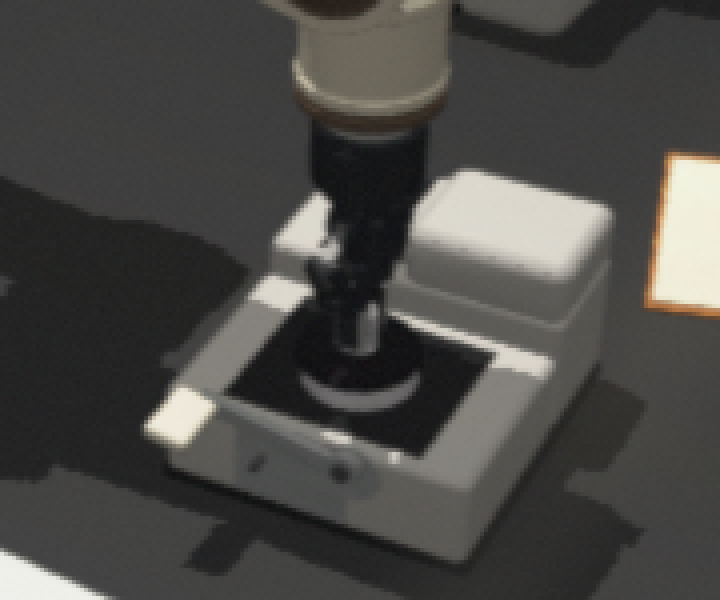

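View pics/w6.png

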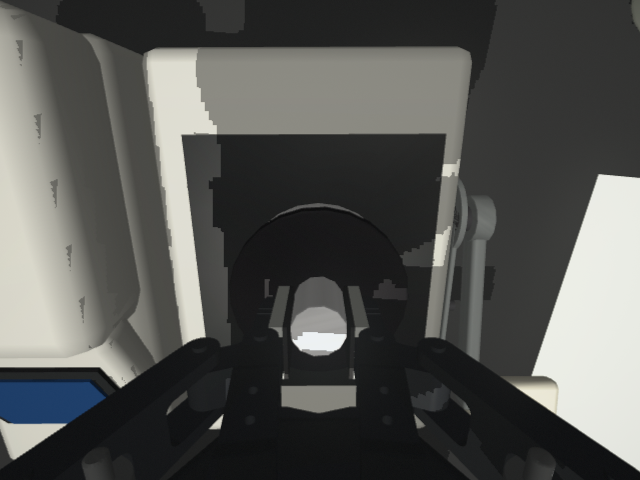

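The cap bottomed at TCP z = 105.1, and seating predicted 105.2. The picture shows the disc resting level on the collar. Releasing.

```bash
python3 - <<'E' 2>/dev/null
from h import *
X,Y=600.9,101.9
bot.move_linear([X,Y,105],feed=25); eoat.release(); bot.hold(.2)
bot.move_linear([X,Y,170],feed=80); bot.move_linear([540,60,215],feed=150); bot.hold(.3)
s=monitor.state(); print(s['clock'],s['opening'],s['contact_force'])
c,im=snap('pics/w7.png'); print([proj(c,p) for p in ([600.6,101.7,141],[600.6,101.7,111],[533.5,-18.4,104])])
cv2.imwrite('pics/t7.png',capture('top')[:,:,::-1])
cv2.imwrite('pics/s7.png',cv2.resize(capture('scene')[:,:,::-1][90:240,270:450],None,fx=4,fy=4,interpolation=cv2.INTER_NEAREST))
E
```

```text
26.225 0.9999319092604897 [-0.17879565 -0.04631969 -1.11038144]
[(np.float64(263.35076368351974), np.float64(151.78695093943458)), (np.float64(269.63028880057874), np.float64(149.22369433222707)), (np.float64(412.95663962053885), np.float64(245.61189601025902))]
```

View pics/s7.png

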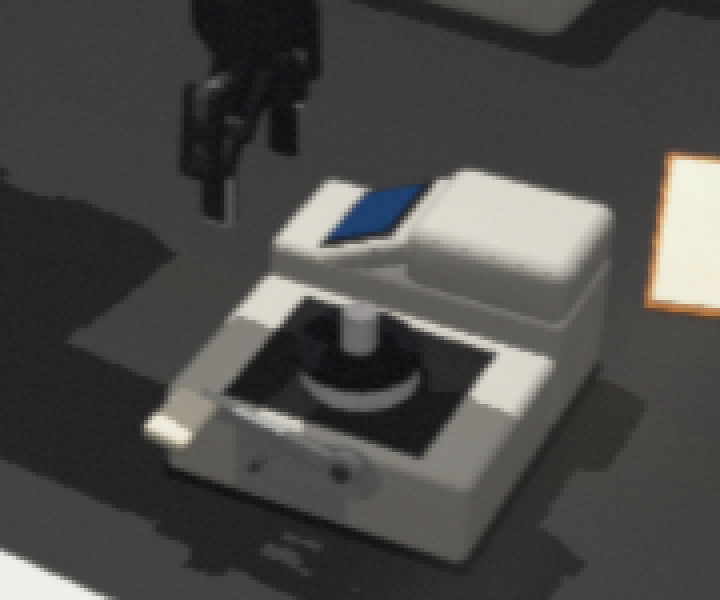

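View pics/w7.png

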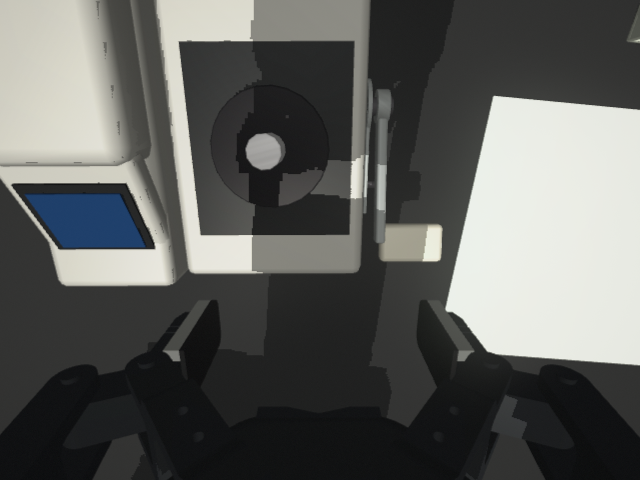

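View pics/t7.png

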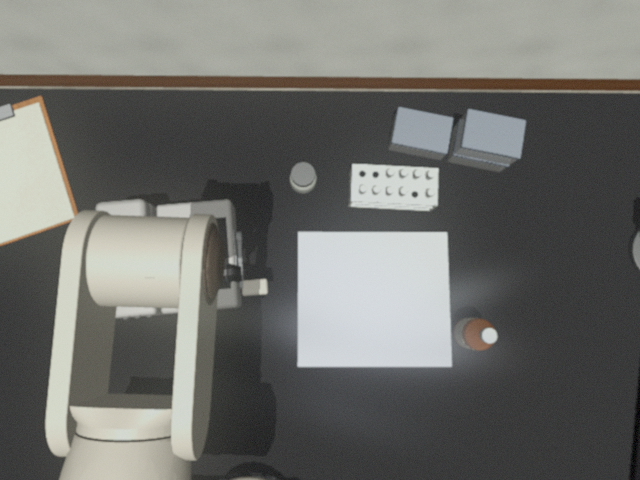

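The cap is seated. Its knob top at (263,151.5) matches the predicted (263.4,151.8), and the disc is level on the collar. The lever is still up, with the paddle at about (410,243). Next I shut the fingers and push the paddle.

```bash
python3 - <<'E' 2>/dev/null
from h import *
t=np.radians(5); w=np.array([600.6,101.7]); R2=np.array([[np.cos(t),-np.sin(t)],[np.sin(t),np.cos(t)]])
X,Y=w+R2@np.array([-77,-115.5]); print(X,Y)
bot.move_linear([X,Y,190],feed=150); eoat.close(f_grip=40); bot.move_linear([X,Y,105],feed=120); bot.hold(.3)
f0=monitor.state()['contact_force']; print(f0)
for z in (98,94,91,88,82,75,68,62,58,55,53,51.5,50.5,49.5,48.5,47.5):
    bot.move_linear([X,Y,z],feed=40); bot.hold(.1); s=monitor.state(); d=s['contact_force']-f0; print(z,s['eef_pos'].round(2),d.round(1))
    if d[2]>20 : break
print(s['clock'])
snap('pics/w8.png'); cv2.imwrite('pics/s8.png',cv2.resize(capture('scene')[:,:,::-1][90:240,270:450],None,fx=4,fy=4,interpolation=cv2.INTER_NEAREST))
E
```

```text
533.9594965342901 -20.071479821166278
[ 0.08322655 -0.04093809  0.69114729]
98 [533.96 -20.08  97.98] [ 0.2  0.4 -0.9]
94 [533.95 -20.08  93.98] [-0.6  0.3 -1.3]
91 [534.09 -20.11  91.15] [ 0.1 -0.4  1.2]
88 [534.02 -20.11  88.03] [ 0.5 -0.3  1.5]
82 [533.97 -20.09  82.14] [-0.1 -0.5  3.1]
75 [533.97 -20.1   75.23] [-1.  -0.9  4. ]
68 [534.09 -20.09  68.38] [-2.8 -1.   5.9]
62 [534.22 -20.08  62.51] [-0.5 -1.2  6.4]
58 [534.36 -20.1   58.65] [-0.7  0.5  8.3]
55 [534.56 -20.08  55.76] [0.5 0.1 8. ]
53 [534.7  -20.05  53.86] [0.9 1.7 8.3]
51.5 [534.85 -20.07  52.6 ] [ 0.8 -0.8 11.6]
50.5 [534.99 -20.1   52.14] [-1.5  1.2 19. ]
49.5 [535.11 -20.09  51.7 ] [-6.6  0.8 27.6]
34.2333
```

View pics/s8.png

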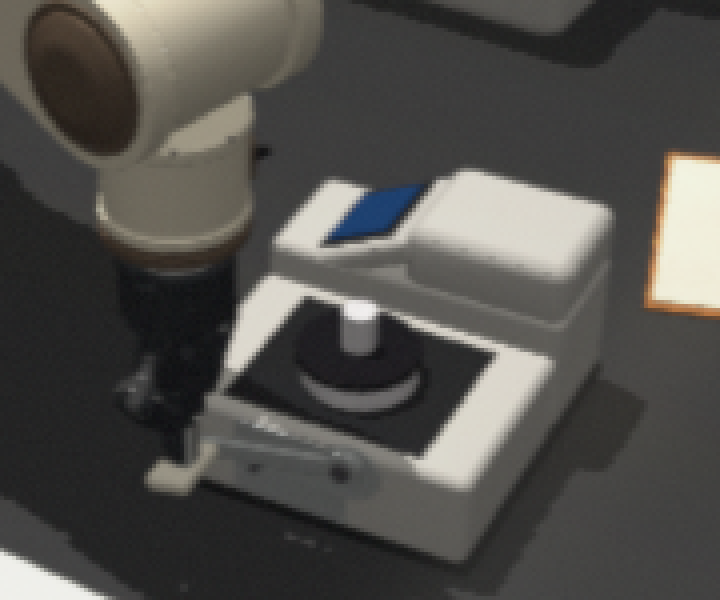

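View pics/w8.png

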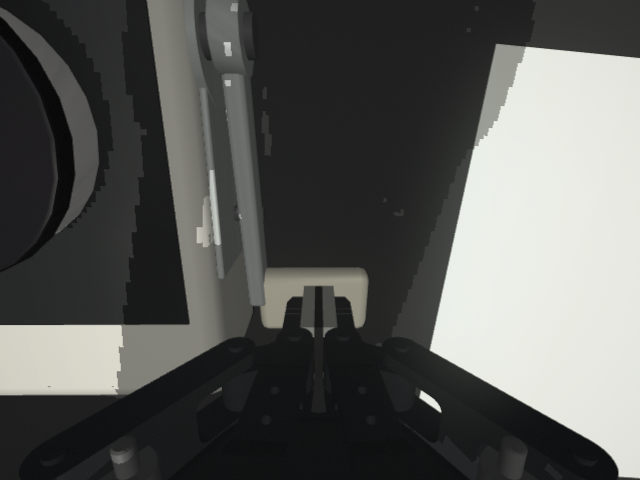

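The lever is on its stop after 39 mm of travel, where the force climbs steeply. The lever arm slopes down and the cap has not moved. Holding it there.

```bash
python3 - <<'E' 2>/dev/null
from h import *
for i in range(3):
    bot.hold(2.1); s=monitor.state(); print(s['clock'],s['eef_pos'].round(2),s['contact_force'].round(1))
im=capture('scene')[:,:,::-1]; cv2.imwrite('pics/s9.png',im)
a=cv2.imread('pics/scene0.png'); 
for n,(x0,y0,x1,y1) in dict(bottle=(150,270,190,330),rack=(282,280,368,362),jar=(362,255,395,290)).items():
    print(n,cv2.matchTemplate(im[y0-8:y1+8,x0-8:x1+8],a[y0:y1,x0:x1],cv2.TM_CCOEFF_NORMED).argmax(), 'still=',8*17+8)
print(monitor.state()['clock'])
workorder.close_job()
E
```

```text
36.4333 [535.13 -20.13  51.7 ] [-5.6  1.1 28.6]
38.5333 [535.13 -20.09  51.7 ] [-5.4  0.3 29.2]
40.6333 [535.12 -20.12  51.69] [-5.4  1.2 27.6]
bottle 144 still= 144
rack 144 still= 144
jar 144 still= 144
40.6833
the job is handed in; nothing more can be done
```

I set the cap on the sample well and let go of it. I then pushed the shutter lever down to its stop, held it there for over six seconds and handed the job in at 40.7 s while still pressing. The interface gives no verdict, so the results below are from my own checks.

- **Missed first grasp:** The first grasp closed on top of the knob without moving the cap. The shut fingertips stand about 13 mm behind the reported TCP, not 11 mm ahead as the task sheet says. I triangulated the offset from the scene and wrist cameras, regrasped about 22 mm lower, and it held.
- **Cap:** It bottomed at TCP z = 105.1 mm, against a predicted 105.2 mm. After release, the knob top was within 1 pixel of its predicted position and the disc looked level on the collar. In the last picture I viewed, with the lever down, the cap had not moved.
- **Lever:** The paddle travelled about 39 mm, then the force rose steeply, which marks the stop. The push stayed at 28–29 N with no drift.
- **Bystanders:** The bottle, rack and jar showed no shift in the scene image.
- **Disagreement:** The wrist camera placed the cap disc and the well 2–3 mm farther out in x than the top camera did. Both cameras agreed on the cap-to-well displacement, so I used that for placing.

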